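# Unpack the bud vases

## Robot

A 6-joint arm with a two-finger parallel gripper is mounted at the origin on the work surface. World frame = base frame: x ahead of the robot, y to its left, z up, the work surface at z = 0. Lengths are in mm, angles in rad, forces in N, time in s.
With the tool pointing down it reaches from about 350 to 875 mm from the base axis. Payload 4.2 kg.
Tool frame: the origin (TCP) lies on the centre line of the jaws, within the pads' length; the fingertips stand 14 mm ahead of it and the grasp point (between the pads) lies 5 mm behind it (robot.nose_length is the distance from the TCP to the fingertips, in mm); z points along the fingers, y is the line along which they close (so a half turn about z gives the same grasp; the last joint's range is limited). The gripper opens to 87 mm and grips with 3 to 60 N. Pads are 19 mm wide; open, the fingers measure 117 mm over their backs; the gripper's body (75 mm by 190 mm) begins 51 mm behind the grasp point.
Start: joints at [-0.869, 0.385, 0.008, 0, -1.194, -0.259], TCP at [267.806, -564.694, 236.55] pointing down, gripper open.
Joint ranges: [-3.14, 3.14], [-1.21, 2.06], [-1.07, 1.41], [-3.16, 2.05], [-2.99, -0.16], [-3.1, 3.1]. Speed limits (rad/s): [2.79, 2.79, 3.14, 3.14, 3.14, 3.14].

## Interface

Orientations are given as a unit quaternion [w, x, y, z].
In Python, from plant import robot, imaging gives the robot as it stands.
- The arm moves only by the shell command python3 -m inch 'ROWS'. ROWS is JSON, a list that holds one entry, the list of rows, each a list of 7 numbers: the turn, a rotation vector about the tool's x, y, z in rad, then the shift along the tool's x, y, z in mm, then the finger opening in mm, from 0 to 87. A call has 1 to 8 rows; each row is the pose to reach, as a shift and turn from the pose commanded when the call began, along the tool's axes at that moment; what a row does not reach only later rows make up. A row lasts 1/8 s, in which the tool goes at most 62.5 mm and 10.7 degrees, less where a joint would pass 70% of its speed; a pose out of reach is approached as far as the arm can. A call with a gripper value outside its range is refused whole. The fingers move at their own pace and stop on an object; the grip force is fixed at half the most. Time passes only in rows, so rows that repeat a pose let the fingers close. It gives the time, the measured TCP pose, the force, the opening and the grip force at its end, in the units of the state.
- robot.state(): the state, without advancing time (a new reading comes with each control period).
- imaging.get_image(name): name is "scene" or "top" or "wrist"; returns the picture (480x640x3 uint8, blue, green, red); there is no depth.
- imaging.get_calibration(name): a dict with "fx", "fy", "cx", "cy" (pixels), "k1" (the pictures are not rectified: a ray, as slopes to the right and down, at radius r is drawn at 1 + k1 r^2 times it, then the intrinsics apply), "extrinsics" (4x4, takes a point from world to camera coordinates). Camera axes: x right, y down, z forward; pixel columns grow to the right and rows downward; lengths in mm; the calibration is good to about 2 mm. A picture is of the moment at which its call begins: read the wrist's pose just before it. get_calibration takes no time and is no camera call; for the wrist camera it gives the pose at the moment of the call.
- robot.hand_in(): hands the job in; it is judged then, once.
Trained networks look in the newest picture that a camera, given by its name, has taken for a name from the list of things; names that differ only in an ending like _2 or _b are one class to them, and where a whole thing is asked for, a point or a joint stands for the part that bears it (a point fixed in the world has none). Each returns a list of dicts, best first, with "confidence" (0 to 1); they miss things now and then, are a little off and sometimes report something else, mostly with a low value. They report only what shows in the picture. A call takes as long as a camera call. They do not tell look-alikes from the thing itself.
- imaging.look_for(camera, query): "box" ([left, top, width, height] in pixels, round what is visible of it).
The state is a dict: "time": time; "joints": joint angles; "joint_velocities": joint speeds; "joint_efforts": joint torques, N m; "tool_pos": TCP position; "eef_rot": TCP orientation; "contact_force": force on the tool from outside, world axes, zero at the start; "wrist_torque": the same for the moment, N m; "grip_width": finger opening in mm; "gripper_force": force on a finger pad.
Only numpy, scipy, OpenCV 4.12 (cv2) and the standard library are available. Lean on these libraries where they do the work, as an engineer would, in place of code of your own. Each camera call takes 0.05 s, during which the arm holds its last target. There are 200 camera calls.

## Task

Fold both top flaps of the delivery carton right back past upright, lift the fragile bud vases out one at a time with a light grip, and set them down softly, standing upright in the wooden display tray and clear of one another by a finger's width. When every vase is in the tray, fold both flaps down flat again so that the empty carton can be stacked away. Leave the potted succulent, the card box and the tin where they are.

Things in the scene. Friction and masses are not known exactly. Their poses are not given: they have to be found in the camera images.
- carton: Brown corrugated carton, 292 (along x) x 200 mm outside, 122 mm high, walls and floor 4 mm; fixed. Origin: centre of its underside. Top flaps hinge on its +y and -y top edges; end flaps hang outside its +x and -x faces, 20 mm out. A card partition, its top 70 mm above the underside, makes six cells (centres at x = 0, +-95, y = +-47 mm), each with one vase or none.
- flap_a (a joint): Angle of the flap hinged on the carton's +y top edge (y = +100 mm, height 122 mm): 0 shut flat, 1.57 upright, stops at 3.0. Flap 288 mm wide along x, 98 mm from hinge to free edge, 4 mm thick, hinge line on its lower face. The tape is slit and it stands ajar at the start (0.7 to 1.05). The crease is stiff: it stays at any angle, and takes about 1 N at its edge to move.
- flap_b (a joint): The same for the flap hinged on the carton's -y top edge (y = -100 mm). Shut, the two free edges meet along the carton's middle, 4 mm apart.
- flap_a_edge (a point): Middle of the free edge of flap_a, in mid-thickness.
- flap_b_edge (a point): Middle of the free edge of flap_b, in mid-thickness.
- tray: Pale wooden display tray, 330 (along x) x 230 mm outside, 26 mm high, with walls and floor 8 mm thick (inside 314 x 214 mm, its floor 8 mm above the origin); it does not slide. Origin at the centre of its underside, z up. Room for six vases, for instance at x = 0, +-105, y = +-53 mm.
- vase1: White ceramic bud vase, 112 mm high: round squat body 74 mm across up to 45 mm high, foot 68 mm across, straight neck 24 mm across from 70 to 112 mm high. Origin: centre of the foot, z up the neck. Mass 0.14 to 0.28 kg. Thin: hold its neck with 20 to 25 N; it breaks if squeezed with over 40 N a finger, dropped from over 3 cm or pressed down with over 60 N. Three to six vases are there.
- vase2: A vase just like vase1; may be absent.
- vase3: A vase just like vase1; may be absent.
- vase4: A vase just like vase1; may be absent.
- vase5: A vase just like vase1; may be absent.
- vase6: A vase just like vase1; may be absent.
- succulent: Potted succulent, terracotta pot 84 mm across, 110 mm high; a bystander. Origin under its centre.
- card_box: Box of greeting cards, 130 x 95 x 38 mm, white with a pink band; a bystander. Origin under its centre.
- tin: Round pale green tin, 76 mm across, 96 mm high; a bystander. Origin under its centre.
There are look-alikes about, which are no part of the job. What is shaped like the vase1 but black or blue is not meant.

How it is judged:
By the outcome, as a careful person would: the job done as asked, in the order asked, and still so for the second after the job is handed in, with the robot touching nothing.
Of vase1, vase2, vase3, vase4, vase5, vase6 only 3 to 6 are there at a start; the rules pass over those that are not, and their reading is None.
At some moment in a run one of vase1, vase2, vase3, vase4, vase5, vase6 may be knocked a few centimetres aside while the robot is not near it.
It also fails if it takes over 210 s, if anything falls off the work surface, if the arm or the gripper's body presses on something with over 40 N, if the wrist force passes 120 N, or if a joint passes its speed limit or range.

## Working session

There is one attempt and no reset: what is moved stays moved. The work goes in short steps, Python scripts to look and compute and a shell command to move; the robot and the scene stay as the last step left them, time stands still between calls to the robot, and variables do not carry over. Pictures are saved under pics/ and viewed, at most 14 in all, crops included, and the job is handed in when it is done.

```bash
ls; mkdir -p pics
python3 - <<'E'
from plant import robot, imaging
import cv2,numpy as np
s=robot.state();print(s['time'],s['tool_pos'],s['eef_rot'])
ims=[]
for n in ["scene","top"]:
    im=imaging.get_image(n);cv2.imwrite(f"pics/{n}0.png",im)
    c=imaging.get_calibration(n);print(n,{k:(np.round(v,3).tolist()) for k,v in c.items()})
    for q in ["carton","tray","vase1","succulent","card_box","tin","flap_a"]:
        print(q,[(np.round(d['box']).tolist(),round(d['confidence'],2)) for d in imaging.look_for(n,q)])
E
```

```text
pics
0.0 [ 267.52996326 -564.2145147   235.46038854] [-2.83482002e-04 -2.19478449e-01  9.75616738e-01  1.05420727e-03]
scene {'fx': 500.034, 'fy': 500.034, 'cx': 328.316, 'cy': 238.415, 'k1': -0.144, 'extrinsics': [[0.821, 0.57, -0.015, -381.513], [0.462, -0.681, -0.569, -151.403], [-0.335, 0.46, -0.822, 1405.822], [0.0, 0.0, 0.0, 1.0]]}
carton [([216.0, 245.0, 172.0, 170.0], 0.79)]
tray [([315.0, 166.0, 152.0, 120.0], 0.59)]
vase1 [([297.0, 298.0, 33.0, 34.0], 0.85), ([187.0, 266.0, 30.0, 40.0], 0.84), ([333.0, 320.0, 31.0, 42.0], 0.83), ([267.0, 279.0, 30.0, 34.0], 0.77), ([150.0, 308.0, 35.0, 33.0], 0.65), ([257.0, 246.0, 127.0, 77.0], 0.63)]
succulent [([388.0, 124.0, 29.0, 42.0], 0.88), ([334.0, 322.0, 30.0, 40.0], 0.47), ([214.0, 277.0, 127.0, 121.0], 0.15)]
card_box [([211.0, 401.0, 79.0, 72.0], 0.71), ([216.0, 244.0, 173.0, 171.0], 0.33)]
tin [([162.0, 351.0, 47.0, 49.0], 0.55)]
flap_a [([256.0, 246.0, 124.0, 74.0], 0.83), ([212.0, 280.0, 126.0, 117.0], 0.82)]
top {'fx': 504.604, 'fy': 504.604, 'cx': 315.735, 'cy': 241.83, 'k1': -0.021, 'extrinsics': [[-0.02, -1.0, 0.004, -2.407], [-0.992, 0.02, -0.126, 481.86], [0.126, -0.007, -0.992, 1255.692], [0.0, 0.0, 0.0, 1.0]]}
carton [([348.0, 145.0, 92.0, 142.0], 0.74)]
tray [([189.0, 157.0, 93.0, 141.0], 0.83), ([349.0, 144.0, 93.0, 142.0], 0.59)]
vase1 [([393.0, 247.0, 30.0, 28.0], 0.79), ([399.0, 314.0, 28.0, 24.0], 0.78), ([442.0, 312.0, 31.0, 34.0], 0.62)]
succulent [([124.0, 246.0, 41.0, 37.0], 0.73)]
card_box [([458.0, 174.0, 53.0, 58.0], 0.84)]
tin [([466.0, 258.0, 41.0, 33.0], 0.93)]
flap_a [([352.0, 144.0, 30.0, 132.0], 0.92), ([426.0, 144.0, 13.0, 133.0], 0.58)]
```

Run:
```python
import cv2,numpy as np
a=cv2.imread('pics/scene0.png')[120:480,110:510];b=cv2.imread('pics/top0.png')[110:380,110:530]
a=cv2.resize(a,(400*3//2,360*3//2));a=cv2.resize(a,(660,594));cv2.imwrite('pics/a.png',a)
cv2.imwrite('pics/b.png',cv2.resize(b,(798,513)))
```

```text
(no output)
```

View pics/a.png

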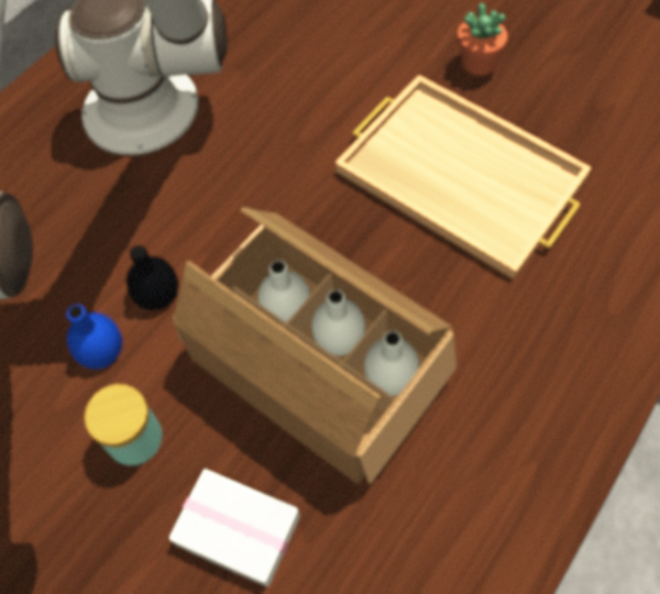

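View pics/b.png

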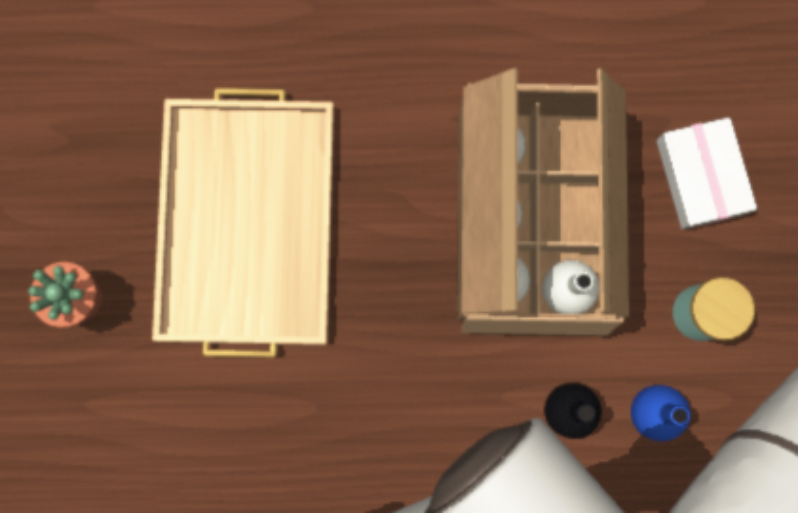

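The carton (b.png ~545,205) holds white vases: three in the +y row (a.png 278,267 / 335,298 / 392,340) and one at b.png (573,285). The possible confusions are the black vase (b.png 573,410) and the blue vase (661,412), both outside the carton. The tray is at (243,220). Next I'll fit the poses.

```bash
cat > h.py <<'E'
import numpy as np,cv2
from scipy.optimize import least_squares
from plant import robot,imaging
def proj(P,c):
    E=np.array(c['extrinsics']);p=np.atleast_2d(P)@E[:3,:3].T+E[:3,3];s=p[:,:2]/p[:,2:]
    s=s*(1+c['k1']*(s**2).sum(1,keepdims=True));return s*[c['fx'],c['fy']]+[c['cx'],c['cy']]
def back(uv,z,c):
    "pixel -> world point at height z"
    E=np.array(c['extrinsics']);f=lambda q:(proj([[q[0],q[1],z]],c)[0]-uv)
    return least_squares(f,[600,0]).x
def W(pose,P):
    x,y,t=pose;P=np.atleast_2d(np.array(P,float));R=np.array([[np.cos(t),-np.sin(t)],[np.sin(t),np.cos(t)]])
    return np.c_[P[:,:2]@R.T+[x,y],P[:,2]]
def flap(s,th,w=144):
    "outline of flap: s=+1 a, -1 b (lower face)"
    y=s*(100-98*np.cos(th));z=122+98*np.sin(th);return [[-w,s*100,122],[-w,y,z],[w,y,z],[w,s*100,122]]
E
python3 - <<'E'
from h import *
c=imaging.get_calibration('top');cs=imaging.get_calibration('scene')
B=lambda u,v:np.array([u,v])/1.9+110
A=lambda u,v:np.array([u,v])/1.65+[110,120]
T=[[165,115,26],[165,-115,26],[-165,-115,26],[-165,115,26]]
tb=np.array([B(*p) for p in [(166,99),(333,101),(327,344),(153,340)]])
ta=np.array([A(*p) for p in [(337,163),(420,77),(590,168),(514,269)]]) #(-x,-y)? order below
f=lambda q:np.r_[(proj(W(q,T),c)-tb).ravel(),(proj(W(q,[T[2],T[3],T[0],T[1]]),cs)-ta).ravel()]
r=least_squares(f,[700,200,0]);print('tray',r.x,np.round(r.fun,1));tp=r.x
# carton : flaps free edge corners in top and scene + scene vertical corner
def g(q):
    P=q[:3];a=flap(1,q[3]);b=flap(-1,q[4])
    top=proj(W(P,[a[2],a[1],b[2],b[1],[146,100,122],[146,-100,122],[-146,-100,122]]),c)-np.array([B(*p) for p in[(517,70),(517,313),(599,70),(600,318),(518,87),(598,90),(625,320)]])
    top[4:6,0]=0
    sc=proj(W(P,[b[1],b[2],a[1],a[2],[146,-100,122],[146,100,122]]),cs)-np.array([A(*p) for p in[(190,263),(377,400),(245,209),(433,332),(365,455),(452,332)]])
    return np.r_[top.ravel(),sc.ravel()]
r=least_squares(g,[700,-150,0,.9,.9],loss='soft_l1',f_scale=2);print('carton',r.x,np.round(r.fun,1));q=r.x
for n,cc,F,o in [('scene',cs,A,'a'),('top',c,B,'b')]:
    im=cv2.imread(f'pics/{n}0.png');im=cv2.resize(im,None,fx=2,fy=2,interpolation=cv2.INTER_CUBIC)
    box=lambda z:[[146,100,z],[146,-100,z],[-146,-100,z],[-146,100,z]]
    for L,col in [(W(tp,T),(0,0,255)),(W(q[:3],box(122)),(255,0,0)),(W(q[:3],box(0)),(255,255,0)),(W(q[:3],flap(1,q[3])),(0,255,0)),(W(q[:3],flap(-1,q[4])),(255,0,255))]:
        cv2.polylines(im,[np.int32(proj(L,cc)*2+.5)],True,col,1)
    cv2.imwrite(f'pics/ov_{o}.png',im[300:860,260:960] if n=='scene' else im[240:720,340:1040])
E
```

```text
tray [ 5.30761760e+02  1.85854244e+02 -4.08830433e-02] [-0.5 -0.7 -0.4 -0.  -0.9 -1.  -0.2 -0.8 -1.7 -0.5 -1.5 -0.9 -0.4  0.
  0.2  1.2]
carton [ 5.85876892e+02 -1.46465135e+02 -2.13626594e-01  3.71399231e-01
  1.85601150e+00] [ -2.2 -16.5 -24.2 -25.7  17.6 -14.1  -4.  -19.3   0.  -28.2   0.  -14.4
 -37.3 -18.   12.4   1.    0.1  22.6  33.7   9.6  17.3  26.1  18.5  -4.
  35.4   4.6]
```

View pics/ov_a.png

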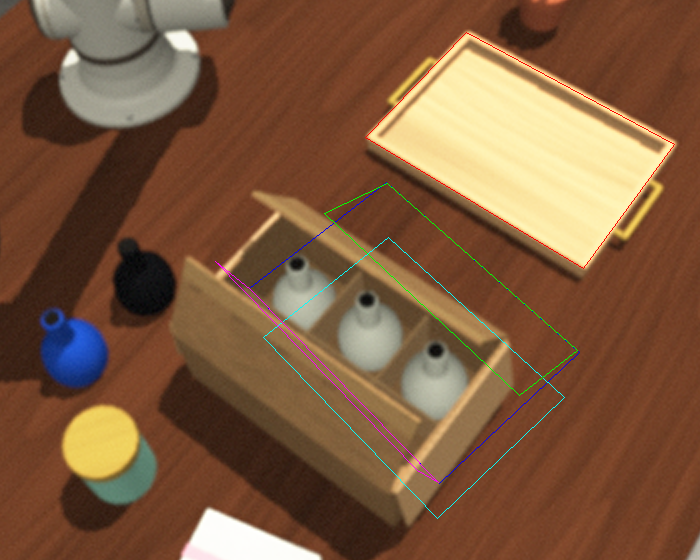

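View pics/ov_b.png

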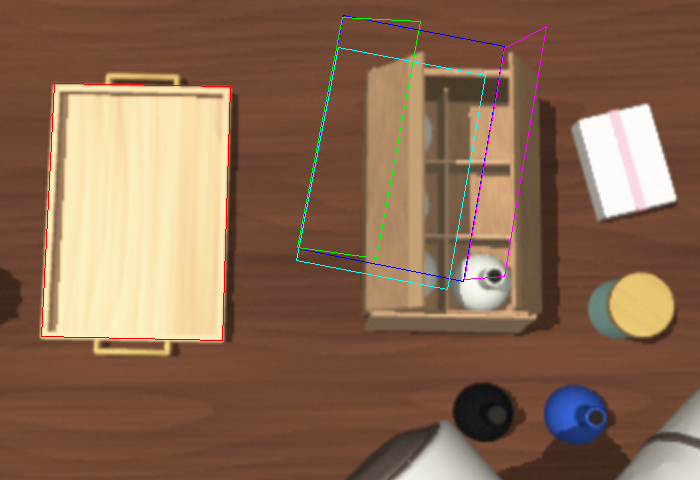

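Run:
```python
from h import *
c=imaging.get_calibration('top');cs=imaging.get_calibration('scene')
B=lambda L:np.array(L)/2+[170,120]
A=lambda L:np.array(L)/2+[130,150]
def g(q):
    P=q[:3];a=flap(1,q[3]);b=flap(-1,q[4])
    top=proj(W(P,[a[2],a[1],a[3],a[0],b[2],b[1],b[0]]),c)-B([(423,53),(424,306),(368,70),(366,313),(510,53),(513,313),(540,314)])
    sc=proj(W(P,[b[1],b[2],b[3],a[1],a[2]]),cs)-A([(188,258),(420,420),(398,485),(254,193),(490,345)])
    return np.r_[top.ravel(),sc.ravel()]
best=min((least_squares(g,[*back(np.array([395,217.]),122,c),t,.9,.9],loss='soft_l1',f_scale=2) for t in(-.05,.05)),key=lambda r:r.cost)
q=best.x;print(np.round(q,3),best.cost,np.round(g(q),1))
for n,cc,o in [('scene',cs,'a'),('top',c,'b')]:
    im=cv2.imread(f'pics/{n}0.png');im=cv2.resize(im,None,fx=2,fy=2,interpolation=cv2.INTER_CUBIC)
    box=lambda z:[[146,100,z],[146,-100,z],[-146,-100,z],[-146,100,z]]
    for L,col in [(W(q[:3],box(122)),(255,0,0)),(W(q[:3],flap(1,q[3])),(0,255,0)),(W(q[:3],flap(-1,q[4])),(255,0,255))]:
        cv2.polylines(im,[np.int32(proj(L,cc)*2+.5)],True,col,1)
    k=im[300:860,260:900] if n=='scene' else im[240:640,640:900]
    globals()[o]=k
b=cv2.copyMakeBorder(b,0,160,0,0,cv2.BORDER_CONSTANT);cv2.imwrite('pics/ov2.png',np.hstack([a[:,100:],b]))
```

```text
[ 5.31453e+02 -2.01528e+02 -3.00000e-02  9.58000e-01  1.08100e+00] 27.227009889315564 [-0.9 -0.9 -0.5 -0.3 -1.   0.7 -0.1 -1.8 -0.8 -1.3  0.  -3.5 -2.1 -1.5
 -1.4 -0.9 -0.2 -0.1 -3.5  2.1 -2.   0.4 -4.9 -1.1]
```

View pics/ov2.png

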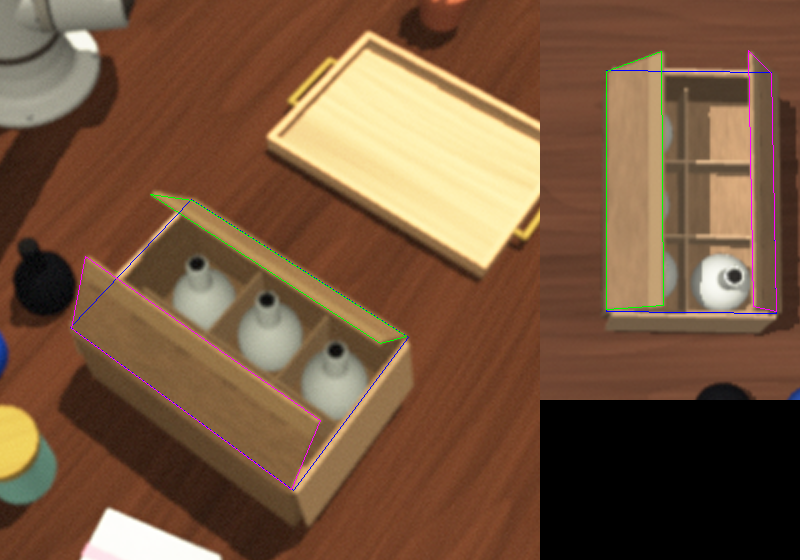

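```bash
python3 -m inch '[[[0,0,-1.1,-394,215,-15,0],[0,0,-1.1,-394,215,-15,0],[0,0,-1.1,-394,215,-15,0],[0,0,-1.1,-394,215,-15,0],[0,0,-1.1,-394,215,-15,0],[0,0,-1.1,-394,215,-15,0],[0,0,-1.1,-394,215,-15,0],[0,0,-1.1,-394,215,-15,0]]]'
cat >> h.py <<'E'
from scipy.spatial.transform import Rotation as R_
C=(531.5,-201.5,-.03);TR=(530.8,185.9,-.041)
def st():
    s=robot.state();q=s['eef_rot'];R=R_.from_quat([q[1],q[2],q[3],q[0]]);return s,R.as_matrix(),np.array(s['tool_pos'])
def to(P,yaw=None):
    "shift in tool axes from measured pose to world P"
    s,R,p=st();o=(R.T@(np.array(P)-p)).round(1);return o
E
python3 - <<'E'
from h import *
s,R,p=st();print(s['time'],p,R.round(3).tolist(),s['joints'],s['contact_force'],to([*W(C,[[0,0,180]])[0]]))
E
```

```text
time: 1.8
tool_pos: [533.6, -198.7, 251.6]
eef_rot: [0.0, -0.699, 0.715, -0.0]
contact_force: [-0.4, -0.2, -0.7]
grip_width: 14.8
gripper_force: 0.0
1.8 [ 533.64371685 -198.69267311  251.6471336 ] [[-0.024, -1.0, 0.001], [-1.0, 0.024, 0.0], [-0.0, -0.001, -1.0]] [-7.20687956e-02  2.79487729e-01 -1.08157504e-01 -1.80563746e-04
 -1.18233673e+00  4.86230098e-02] [-0.4432353  -0.22544328 -0.72448671] [ 2.9  2.1 71.6]
```

```bash
python3 -m inch '[[[0,0,0,3,2,40,0],[0,0,0,3,2,72,0],[0,0,0,3,2,72,0]]]'|grep -E "pos|force"
python3 -m inch '[[[0,0,0,-20,0,0,0],[0,0,0,-40,0,0,0],[0,0,0,-60,0,0,0],[0,0,0,-80,0,0,0],[0,0,0,-100,0,0,0],[0,0,0,-120,0,0,0],[0,0,0,-138,0,0,0],[0,0,0,-155,0,0,0]]]'|grep -E "pos|force"
python3 -m inch '[[[0,0,0,0,0,0,0],[0,0,0,40,0,0,0],[0,0,0,80,0,0,0],[0,0,0,120,0,0,0],[0,0,0,155,0,0,0],[0,0,0,155,0,0,0]]]'|grep -E "pos|force"
python3 -m inch '[[[0,0,0,20,0,0,0],[0,0,0,40,0,0,0],[0,0,0,60,0,0,0],[0,0,0,80,0,0,0],[0,0,0,100,0,0,0],[0,0,0,120,0,0,0],[0,0,0,138,0,0,0],[0,0,0,155,0,0,0]]]'|grep -E "pos|force"
python3 -m inch '[[[0,0,0,-40,0,-40,0],[0,0,0,-100,100,-80,40],[0,0,0,-155,150,-120,40],[0,0,0,-155,190,-160,40],[0,0,0,-155,190,-160,40],[0,0,0,-155,190,-160,40]]]'
python3 - <<'E'
from h import *
for n in ["scene","top","wrist"]:
    im=imaging.get_image(n);cv2.imwrite(f"pics/{n}1.png",im)
    c=imaging.get_calibration(n)
    for q in ["flap_a","vase1"]: print(n,q,[(np.round(d['box']).tolist(),round(d['confidence'],2)) for d in imaging.look_for(n,q)])
a=cv2.imread('pics/wrist1.png');b=cv2.imread('pics/top1.png')[110:350,330:530]
print(to([531,-201,250]))
cv2.imwrite('pics/v1.png',np.hstack([cv2.resize(a,(500,375)),cv2.resize(b,(300,360))[:375] if 0 else cv2.copyMakeBorder(cv2.resize(b,(300,360)),0,15,0,0,0)]))
E
```

```text
tool_pos: [527.5, -204.8, 177.2]
contact_force: [-0.1, -0.9, 1.1]
gripper_force: 0.0
tool_pos: [534.2, -48.2, 180.3]
contact_force: [-0.1, -1.6, -0.1]
gripper_force: 0.4
tool_pos: [529.2, -206.7, 179.2]
contact_force: [-0.1, 1.1, -1.1]
gripper_force: 0.0
tool_pos: [525.3, -361.0, 179.7]
contact_force: [-0.3, 0.6, 0.3]
gripper_force: 0.4
time: 5.68
tool_pos: [338.6, -199.3, 343.7]
eef_rot: [0.003, -0.698, 0.717, -0.004]
contact_force: [0.2, 0.1, -0.5]
grip_width: 37.9
gripper_force: 0.0
scene flap_a [([182.0, 315.0, 137.0, 108.0], 0.74), ([279.0, 214.0, 127.0, 102.0], 0.69), ([236.0, 306.0, 35.0, 34.0], 0.6)]
scene vase1 [([151.0, 305.0, 32.0, 37.0], 0.95), ([237.0, 307.0, 36.0, 34.0], 0.9), ([336.0, 318.0, 28.0, 43.0], 0.86), ([297.0, 294.0, 38.0, 40.0], 0.61), ([187.0, 268.0, 30.0, 38.0], 0.56), ([266.0, 282.0, 32.0, 34.0], 0.55)]
top flap_a [([437.0, 154.0, 42.0, 103.0], 0.97), ([316.0, 146.0, 38.0, 101.0], 0.61)]
top vase1 [([358.0, 172.0, 25.0, 31.0], 0.67), ([441.0, 320.0, 32.0, 23.0], 0.59), ([399.0, 316.0, 26.0, 20.0], 0.49)]
wrist flap_a [([0.0, 311.0, 267.0, 105.0], 0.93), ([0.0, 1.0, 264.0, 82.0], 0.81)]
wrist vase1 [([194.0, 102.0, 68.0, 76.0], 0.96), ([356.0, 99.0, 70.0, 79.0], 0.9), ([196.0, 197.0, 67.0, 66.0], 0.82), ([101.0, 201.0, 73.0, 71.0], 0.71), ([357.0, 0.0, 79.0, 64.0], 0.71)]
[  -3.9 -191.1   88. ]
```

View pics/v1.png

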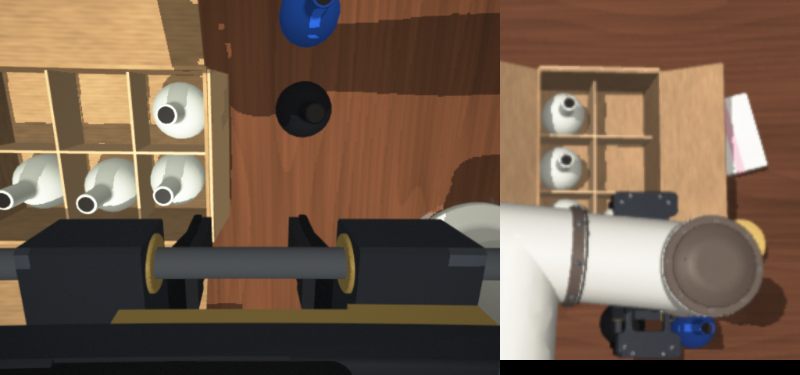

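The picture shows both flaps folded well back and four white vases. Their mouths in wrist pixels are about (214,147), (209,251), (111,261) and (5,256). The black and blue ones are outside the carton.

Run:
```python
from h import *
c=imaging.get_calibration('wrist');im=cv2.imread('pics/wrist1.png');g=cv2.cvtColor(im,6)
for u,v in [(214,147),(209,251),(111,261),(5,256)]:
    x0=max(u-16,0);w=g[v-16:v+17,x0:u+17];n,l,s,ce=cv2.connectedComponentsWithStats((w<70).astype('uint8'))
    i=1+np.argmax(s[1:,4]);uv=ce[i]+[x0,v-16];P=back(uv,116,c);t=C[2];R=np.array([[np.cos(t),np.sin(t)],[-np.sin(t),np.cos(t)]])
    print(uv.round(1),s[i],P.round(1),'carton',(R@(P-np.array(C[:2]))).round(1))
cs=imaging.get_calibration('scene')
print(proj(W(C,[[x,y,116] for x in(-95,0,95) for y in (47,)]+[[-95,-47,116]]),cs).round(0).tolist())
im=cv2.imread('pics/scene1.png');cv2.imwrite('pics/s1.png',cv2.resize(im[200:440,160:420],(780,720))[:600])
```

```text
[211.9 146.7] [  5   6  19  20 303] [ 428.7 -250.6] carton [-101.3  -52.1]Traceback (most recent call last):
  File "<stdin>", line 5, in <module>
    return _wrapfunc(a, 'argmax', axis=axis, out=out, **kwds)
    return bound(*args, **kwds)
ValueError: attempt to get argmax of an empty sequence
```

Run:
```python
from h import *
c=imaging.get_calibration('wrist');im=cv2.imread('pics/wrist1.png');g=cv2.cvtColor(im,6)
for u,v in [(214,147),(209,251),(111,261),(5,256)]:
    x0=max(u-14,0);w=g[v-14:v+15,x0:u+15];n,l,s,ce=cv2.connectedComponentsWithStats((w<w.min()+25).astype('uint8'))
    i=1+np.argmax(s[1:,4]);uv=ce[i]+[x0,v-14];P=back(uv,116,c);t=C[2];R=np.array([[np.cos(t),np.sin(t)],[-np.sin(t),np.cos(t)]])
    print(w.min(),uv.round(1),s[i],P.round(1),'carton',(R@(P-np.array(C[:2]))).round(1))
```

```text
63 [212.3 146.8] [  3   4  20  21 331] [ 428.4 -250.4] carton [-101.6  -52. ]
81 [208.1 250.8] [  4   5  19  18 264] [ 441.  -158.4] carton [-91.8  40.4]
55 [109.8 261.1] [  4   6  19  17 259] [ 530.3 -151.2] carton [-2.7 50.2]
43 [  5.  256.7] [  0   6  13  18 179] [ 621.4 -158.4] carton [88.6 45.8]
```

```bash
cat >> h.py <<'E'
SL=W(TR,[[-105,-53,0],[-105,53,0],[0,-53,0],[0,53,0],[105,53,0]])
E
python3 - <<'E'
from h import *
print(SL.round(1).tolist())
s,R,p=st();print(p,R.round(3).tolist());print(to([428.5,-250.5,200]))
c=imaging.get_calibration('wrist');print(proj([[*p[:2],p[2]-20]],c),proj([[428.5,-250.5,116]],c))
E
```

```text
[[423.7, 137.2, 0.0], [428.1, 243.2, 0.0], [528.6, 132.9, 0.0], [533.0, 238.9, 0.0], [637.9, 234.6, 0.0]]
[ 340.09409962 -199.47848918  338.52096174] [[-0.028, -1.0, -0.003], [-1.0, 0.028, 0.0], [-0.0, 0.003, -1.0]]
[ 48.5 -90.2 138.3]
[[317.01729055 293.31592573]] [[212.1385991  146.74229232]]
```

```bash
python3 -m inch '[[[0,0,0,30,-55,50,42],[0,0,0,48.5,-90,100,42],[0,0,0,48.5,-90,138,42],[0,0,0,48.5,-90,138,42],[0,0,0,48.5,-90,138,42]]]'|grep -E "pos|force"
python3 - <<'E'
from h import *
im=imaging.get_image('wrist');cv2.imwrite('pics/w2.png',cv2.resize(im,(480,360)))
im=imaging.get_image('scene')[200:440,160:420];cv2.imwrite('pics/w2.png',np.hstack([cv2.imread('pics/w2.png'),cv2.resize(im,(320,360))]))
s,R,p=st();print(p,s['grip_width'],to([428.5,-250.5,96]));c=imaging.get_calibration('wrist');print(proj([[*p[:2],p[2]],[428.5,-250.5,116]],c)*.75)
E
```

```text
tool_pos: [429.1, -250.7, 202.9]
contact_force: [0.1, -0.5, 0.1]
gripper_force: 0.0
[ 429.3405992  -250.51082306  204.0904262 ] 41.861557431850606 [-1.000e-01  1.300e+00  1.081e+02]
[[237.59019216 235.53516487]
 [240.06211041 185.37600675]]
```

View pics/w2.png

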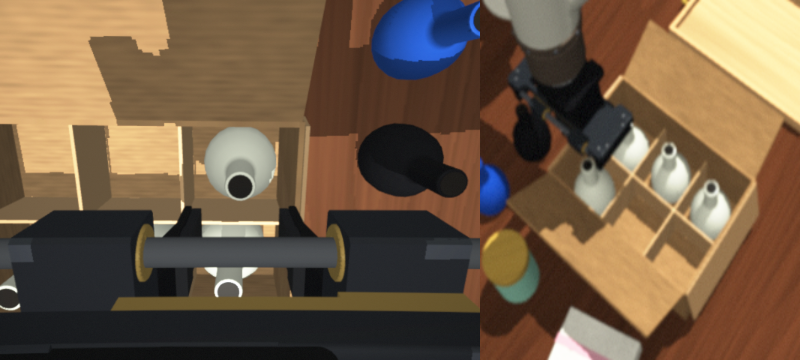

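The mouth at (240,187) matches the prediction (240,185), centred between the fingers. The white vase is the right one, so I'm descending.

```bash
python3 -m inch '[[[0,0,0,0,1,40,42],[0,0,0,0,1,75,42],[0,0,0,0,1,100,42],[0,0,0,0,1,108,42],[0,0,0,0,1,108,42],[0,0,0,0,1,108,12],[0,0,0,0,1,108,12],[0,0,0,0,1,108,12]]]'
python3 -m inch '[[[0,0,0,0,0,0,12],[0,0,0,0,0,0,12]]]'
```

```text
time: 7.85
tool_pos: [428.2, -250.4, 94.3]
eef_rot: [0.001, -0.697, 0.717, -0.001]
contact_force: [0.8, 0.3, 2.7]
grip_width: 23.4
gripper_force: 30.0
time: 8.1
tool_pos: [428.3, -250.5, 94.3]
eef_rot: [0.001, -0.697, 0.717, -0.001]
contact_force: [1.2, 0.7, 4.0]
grip_width: 23.0
gripper_force: 30.0
```

```bash
python3 -m inch '[[[0,0,0,0,0,-10,12],[0,0,0,0,0,-35,12],[0,0,0,0,0,-70,12],[0,0,0,0,0,-110,12],[0,0,0,0,0,-150,12],[0,0,0,0,0,-185,12],[0,0,0,0,0,-210,12],[0,0,0,0,0,-210,12]]]'
python3 - <<'E'
from h import *
print(to([*SL[0][:2],304]))
E
```

```text
time: 9.1
tool_pos: [427.2, -250.2, 304.7]
eef_rot: [0.001, -0.697, 0.717, -0.001]
contact_force: [-0.5, 0.4, -2.9]
grip_width: 23.3
gripper_force: 30.0
[-387.2   14.5    0.6]
```

```bash
python3 -m inch '[[[0,0,0,-25,0,0,12],[0,0,0,-80,3,0,12],[0,0,0,-140,6,0,12],[0,0,0,-200,8,0,12],[0,0,0,-260,10,0,12],[0,0,0,-320,12,0,12],[0,0,0,-365,14.5,0,12],[0,0,0,-387,14.5,0,12]]]' | grep time
python3 -m inch '[[[0,0,0,0,0,30,12],[0,0,0,0,0,75,12],[0,0,0,0,0,120,12],[0,0,0,0,0,160,12],[0,0,0,0,0,180,12],[0,0,0,0,0,190,12],[0,0,0,0,0,196,12],[0,0,0,0,0,196,12]]]'
python3 - <<'E'
from h import *
print(to([*SL[0][:2],98.3]))
E
```

```text
time: 10.1
time: 11.1
tool_pos: [423.6, 137.0, 107.5]
eef_rot: [-0.0, -0.697, 0.717, 0.0]
contact_force: [-0.3, 0.1, -1.4]
grip_width: 23.6
gripper_force: 30.0
[-0.3 -0.1  9.2]
```

```bash
python3 -m inch '[[[0,0,0,0,0,3,12],[0,0,0,0,0,6,12],[0,0,0,0,0,7.5,12],[0,0,0,0,0,8.5,12],[0,0,0,0,0,8.5,12],[0,0,0,0,0,8.5,12]]]'
```

```text
time: 11.85
tool_pos: [423.7, 137.1, 99.1]
eef_rot: [0.0, -0.697, 0.717, -0.0]
contact_force: [-0.0, -0.1, -2.9]
grip_width: 23.3
gripper_force: 30.0
```

```bash
python3 -m inch '[[[0,0,0,0,0,1,12],[0,0,0,0,0,2,12],[0,0,0,0,0,2,12]]]'|grep -E "pos|contact"
python3 -m inch '[[[0,0,0,0,0,1,12],[0,0,0,0,0,1,12]]]'|grep -E "pos|contact"
```

```text
tool_pos: [424.1, 136.9, 98.1]
contact_force: [-0.4, -2.2, 6.8]
tool_pos: [424.2, 136.8, 98.0]
contact_force: [-3.9, -3.3, 13.6]
```

```bash
python3 -m inch '[[[0,0,0,0,0,-1,42],[0,0,0,0,0,-1,42],[0,0,0,0,0,-1,42],[0,0,0,0,0,-30,42],[0,0,0,0,0,-85,42],[0,0,0,0,0,-140,42],[0,0,0,0,0,-190,42],[0,0,0,0,0,-205,42]]]'
python3 - <<'E'
from h import *
print(to([441,-158.4,303]))
E
```

```text
time: 13.48
tool_pos: [424.7, 137.7, 304.4]
eef_rot: [0.003, -0.697, 0.717, -0.001]
contact_force: [-0.5, 0.2, -1.2]
grip_width: 42.1
gripper_force: 0.0
[295.6 -24.4   0.4]
```

```bash
python3 -m inch '[[[0,0,0,60,-8,0,42],[0,0,0,120,-14,0,42],[0,0,0,180,-20,0,42],[0,0,0,240,-24,0,42],[0,0,0,295,-24,40,42],[0,0,0,295.5,-24.5,100,42],[0,0,0,295.5,-24.5,100,42],[0,0,0,295.5,-24.5,100,42]]]'
cat >> h.py <<'E'
def see(P,z=116,thr=25):
    "find the dark mouth near predicted world P, return corrected P and shift to TCP height"
    im=imaging.get_image('wrist');c=imaging.get_calibration('wrist');s,R,p=st()
    u,v=proj([[*P,z]],c)[0].round().astype(int);r=34;x0,y0=max(u-r,0),max(v-r,0)
    w=cv2.GaussianBlur(cv2.cvtColor(im,6),(3,3),0)[y0:v+r,x0:u+r];n,l,S,ce=cv2.connectedComponentsWithStats((w<80).astype('uint8'))
    for i in range(1,n):
        if 150<S[i,4]<1500: print('pred',u,v,'blob',(ce[i]+[x0,y0]).round(1),S[i].tolist(),'P',back(ce[i]+[x0,y0],z,c).round(1))
    print('shift to pred',to([*P,94.5]),p.round(1));cv2.imwrite('pics/see.png',im)
E
python3 - <<'E'
from h import *
see([441,-158.4])
E
```

```text
time: 14.48
tool_pos: [441.2, -159.0, 202.4]
eef_rot: [0.0, -0.698, 0.716, -0.001]
contact_force: [-0.3, 0.3, 1.2]
grip_width: 42.1
gripper_force: 0.0
pred 320 248 blob [319.2 249.1] [18, 20, 31, 31, 744] P [ 441.4 -157.8]
pred 320 248 blob [319.1 276.6] [0, 58, 68, 10, 670] P [ 441.9 -141. ]
shift to pred [ -0.4   1.1 108.7] [ 441.7 -158.8  203.2]
```

Good match; grasping and lifting.

```bash
python3 -m inch '[[[0,0,0,-1,0.5,40,42],[0,0,0,-1,0.5,75,42],[0,0,0,-1,0.5,100,42],[0,0,0,-1,0.5,108,42],[0,0,0,-1,0.5,108,42],[0,0,0,-1,0.5,108,12],[0,0,0,-1,0.5,108,12],[0,0,0,-1,0.5,108,12]]]'
python3 -m inch '[[[0,0,0,0,0,0,12],[0,0,0,0,0,0,12],[0,0,0,0,0,-35,12],[0,0,0,0,0,-75,12],[0,0,0,0,0,-115,12],[0,0,0,0,0,-155,12],[0,0,0,0,0,-195,12],[0,0,0,0,0,-210,12]]]'
python3 - <<'E'
from h import *
print(to([*SL[1][:2],304]))
E
```

```text
time: 15.52
tool_pos: [440.3, -158.1, 93.8]
eef_rot: [0.001, -0.697, 0.717, -0.001]
contact_force: [1.5, -0.4, 2.4]
grip_width: 23.7
gripper_force: 30.0
time: 16.52
tool_pos: [439.3, -157.9, 304.1]
eef_rot: [0.001, -0.697, 0.717, -0.0]
contact_force: [-0.4, 0.5, -2.7]
grip_width: 23.2
gripper_force: 30.0
[-4.006e+02  2.260e+01  3.000e-01]
```

```bash
python3 -m inch '[[[0,0,0,-30,0,0,12],[0,0,0,-85,4,0,12],[0,0,0,-145,8,0,12],[0,0,0,-205,12,0,12],[0,0,0,-265,16,0,12],[0,0,0,-325,20,0,12],[0,0,0,-380,22.5,0,12],[0,0,0,-400.5,22.5,0,12]]]' | grep time
python3 -m inch '[[[0,0,0,0,0,30,12],[0,0,0,0,0,80,12],[0,0,0,0,0,130,12],[0,0,0,0,0,170,12],[0,0,0,0,0,190,12],[0,0,0,0,0,200,12],[0,0,0,0,0,203,12],[0,0,0,0,0,203,12]]]' |grep -E "pos|contact"
python3 -m inch '[[[0,0,0,0,0,1,12],[0,0,0,0,0,2,12],[0,0,0,0,0,3,12],[0,0,0,0,0,3.5,12],[0,0,0,0,0,3.5,12]]]'|grep -E "pos|contact"
```

```text
time: 17.52
tool_pos: [428.4, 243.1, 100.5]
contact_force: [0.1, -0.0, -1.8]
tool_pos: [428.7, 243.4, 97.6]
contact_force: [-0.6, -1.0, 6.3]
```

Contact; release, rise, and go for the third vase (530.3,-151.2).

```bash
python3 -m inch '[[[0,0,0,0,0,0,42],[0,0,0,0,0,0,42],[0,0,0,0,0,0,42],[0,0,0,0,0,-30,42],[0,0,0,0,0,-85,42],[0,0,0,0,0,-140,42],[0,0,0,0,0,-190,42],[0,0,0,0,0,-205,42]]]'|grep -E "pos|contact"
python3 - <<'E'
from h import *
print(to([530.3,-151.2,303]))
E
```

```text
tool_pos: [429.1, 243.7, 305.2]
contact_force: [-0.4, -0.1, -0.7]
[ 392.  -112.2    0.8]
```

```bash
python3 -m inch '[[[0,0,0,56,-15,0,42],[0,0,0,112,-32,0,42],[0,0,0,168,-48,0,42],[0,0,0,224,-64,0,42],[0,0,0,280,-80,0,42],[0,0,0,336,-96,0,42],[0,0,0,392,-112,20,42],[0,0,0,392,-112,60,42]]]' | grep time
python3 -m inch '[[[0,0,0,0,0,43,42],[0,0,0,0,0,43,42],[0,0,0,0,0,43,42]]]'|grep -E "pos|contact"
python3 - <<'E'
from h import *
see([530.3,-151.2])
E
```

```text
time: 21.15
tool_pos: [530.0, -152.1, 199.8]
contact_force: [0.8, 0.8, 0.3]
pred 319 250 blob [318.5 250.9] [18, 20, 32, 31, 772] P [ 530.3 -150.8]
pred 319 250 blob [318.3 274.3] [0, 45, 68, 23, 1200] P [ 530.9 -136.7]
shift to pred [ -0.8   0.4 105.9] [ 530.4 -152.   200.4]
```

```bash
python3 -m inch '[[[0,0,0,-1,0,40,42],[0,0,0,-1,0,75,42],[0,0,0,-1,0,98,42],[0,0,0,-1,0,106,42],[0,0,0,-1,0,106,42],[0,0,0,-1,0,106,12],[0,0,0,-1,0,106,12],[0,0,0,-1,0,106,12]]]'
python3 -m inch '[[[0,0,0,0,0,0,12],[0,0,0,0,0,0,12],[0,0,0,0,0,-35,12],[0,0,0,0,0,-75,12],[0,0,0,0,0,-115,12],[0,0,0,0,0,-155,12],[0,0,0,0,0,-195,12],[0,0,0,0,0,-210,12]]]'
python3 - <<'E'
from h import *
print(to([*SL[2][:2],304]))
E
```

```text
time: 22.58
tool_pos: [529.9, -151.0, 93.3]
eef_rot: [0.001, -0.697, 0.717, -0.001]
contact_force: [1.4, -0.1, 1.2]
grip_width: 23.4
gripper_force: 30.0
time: 23.58
tool_pos: [529.2, -151.0, 303.9]
eef_rot: [0.001, -0.697, 0.717, -0.001]
contact_force: [0.1, -0.0, -3.5]
grip_width: 23.2
gripper_force: 30.0
[-283.8    8.6    0. ]
```

```bash
cat >> h.py <<'E'
def trayvases():
    for n in ('top','scene'):
        im=imaging.get_image(n);c=imaging.get_calibration(n)
        for d in imaging.look_for(n,'vase1'):
            b=d['box'];u=np.array([b[0]+b[2]/2,b[1]+b[3]/2]);P=back(u,60,c)
            if P[1]>0 and d['confidence']>.3: print(n,d['confidence'],P.round(0),b)
        cv2.imwrite(f'pics/{n}_t.png',im)
E
python3 - <<'E'
from h import *
trayvases()
E
```

```text
top 0.94 [422. 134.] [242.6, 250.5, 29.3, 30.1]
top 0.93 [426. 230.] [204.3, 250.2, 28.0, 28.4]
scene 0.88 [436. 135.] [337.9, 189.2, 22.5, 38.7]
scene 0.85 [436. 233.] [357.4, 166.4, 24.0, 36.1]
```

```bash
python3 -m inch '[[[0,0,0,-20,0,0,12],[0,0,0,-60,2,0,12],[0,0,0,-110,4,0,12],[0,0,0,-165,6,0,12],[0,0,0,-220,7,0,12],[0,0,0,-265,8,0,12],[0,0,0,-284,8.5,0,12],[0,0,0,-284,8.5,0,12]]]' | grep time
python3 -m inch '[[[0,0,0,0,0,30,12],[0,0,0,0,0,80,12],[0,0,0,0,0,130,12],[0,0,0,0,0,170,12],[0,0,0,0,0,190,12],[0,0,0,0,0,200,12],[0,0,0,0,0,203,12],[0,0,0,0,0,203,12]]]' |grep -E "pos|contact"
python3 -m inch '[[[0,0,0,0,0,1,12],[0,0,0,0,0,2,12],[0,0,0,0,0,3,12],[0,0,0,0,0,3.5,12],[0,0,0,0,0,3.5,12]]]'|grep -E "pos|contact"
```

```text
time: 24.78
tool_pos: [529.1, 133.0, 100.3]
contact_force: [-0.0, 0.3, -2.0]
tool_pos: [529.2, 133.4, 97.1]
contact_force: [-1.1, -0.4, 5.1]
```

```bash
python3 -m inch '[[[0,0,0,0,0,0,42],[0,0,0,0,0,0,42],[0,0,0,0,0,0,42],[0,0,0,0,0,-30,42],[0,0,0,0,0,-85,42],[0,0,0,0,0,-140,42],[0,0,0,0,0,-190,42],[0,0,0,0,0,-205,42]]]'|grep -E "pos|contact"
python3 - <<'E'
from h import *
print(to([623,-158.4,303]))
E
```

```text
tool_pos: [529.7, 133.5, 304.9]
contact_force: [0.3, 0.2, -1.2]
[ 289.2 -101.3    1.7]
```

```bash
python3 -m inch '[[[0,0,0,50,-18,0,42],[0,0,0,100,-36,0,42],[0,0,0,150,-52,0,42],[0,0,0,200,-70,0,42],[0,0,0,250,-88,0,42],[0,0,0,289,-101,20,42],[0,0,0,289,-101,70,42],[0,0,0,289,-101,103,42]]]' | grep time
python3 -m inch '[[[0,0,0,0,0,0,42],[0,0,0,0,0,0,42]]]'|grep -E "pos|contact"
python3 - <<'E'
from h import *
see([623,-158.4])
E
```

```text
time: 28.4
tool_pos: [622.3, -158.7, 199.2]
contact_force: [-0.4, 0.4, 0.9]
pred 318 250 blob [316.7 249.1] [17, 18, 32, 31, 769] P [ 623.5 -158.7]
pred 318 250 blob [317.7 274.8] [0, 50, 68, 18, 990] P [ 623.4 -143.1]
shift to pred [-3.000e-01 -1.000e-01  1.054e+02] [ 622.5 -158.6  199.9]
```

```bash
python3 -m inch '[[[0,0,0,0,-1,40,42],[0,0,0,0,-1,75,42],[0,0,0,0,-1,98,42],[0,0,0,0,-1,105.5,42],[0,0,0,0,-1,105.5,42],[0,0,0,0,-1,105.5,12],[0,0,0,0,-1,105.5,12],[0,0,0,0,-1,105.5,12]]]'
python3 -m inch '[[[0,0,0,0,0,0,12],[0,0,0,0,0,0,12],[0,0,0,0,0,-35,12],[0,0,0,0,0,-75,12],[0,0,0,0,0,-115,12],[0,0,0,0,0,-155,12],[0,0,0,0,0,-195,12],[0,0,0,0,0,-210,12]]]'
python3 - <<'E'
from h import *
print(to([*SL[3][:2],304]));trayvases()
E
```

```text
time: 29.7
tool_pos: [623.1, -158.7, 93.4]
eef_rot: [0.001, -0.697, 0.717, -0.001]
contact_force: [0.8, -0.5, 0.8]
grip_width: 23.7
gripper_force: 30.0
time: 30.7
tool_pos: [622.6, -158.7, 304.3]
eef_rot: [0.001, -0.697, 0.717, -0.001]
contact_force: [0.4, 0.2, -2.5]
grip_width: 22.9
gripper_force: 30.0
[-3.948e+02  1.008e+02  1.000e-01]
top 0.86 [426. 230.] [204.8, 249.7, 27.1, 29.7]
top 0.59 [523. 126.] [246.4, 210.6, 27.4, 28.8]
top 0.58 [422. 139.] [240.3, 250.6, 29.7, 29.6]
scene 0.74 [544. 141.] [377.7, 207.2, 18.2, 37.8]
```

```bash
python3 -m inch '[[[0,0,0,-25,6,0,12],[0,0,0,-80,20,0,12],[0,0,0,-135,35,0,12],[0,0,0,-195,50,0,12],[0,0,0,-255,65,0,12],[0,0,0,-315,80,0,12],[0,0,0,-370,94,0,12],[0,0,0,-395,101,0,12]]]' | grep time
python3 -m inch '[[[0,0,0,0,0,30,12],[0,0,0,0,0,80,12],[0,0,0,0,0,130,12],[0,0,0,0,0,170,12],[0,0,0,0,0,190,12],[0,0,0,0,0,200,12],[0,0,0,0,0,203,12],[0,0,0,0,0,203,12]]]' |grep -E "pos|contact"
python3 -m inch '[[[0,0,0,0,0,1,12],[0,0,0,0,0,2,12],[0,0,0,0,0,3,12],[0,0,0,0,0,3.5,12],[0,0,0,0,0,3.5,12]]]'|grep -E "pos|contact"
```

```text
time: 31.9
tool_pos: [532.8, 239.2, 99.9]
contact_force: [0.9, 0.4, -1.0]
tool_pos: [533.1, 239.4, 97.2]
contact_force: [-0.6, 0.3, 5.6]
```

```bash
python3 -m inch '[[[0,0,0,0,0,0,42],[0,0,0,0,0,0,42],[0,0,0,0,0,0,42],[0,0,0,0,0,-30,42],[0,0,0,0,0,-85,20],[0,0,0,0,0,-140,0],[0,0,0,0,0,-190,0],[0,0,0,0,0,-205,0]]]'|grep -E "pos|contact"
python3 - <<'E'
from h import *
print(to([*W(C,[[0,206,0]])[0][:2],169]))
im=imaging.get_image('scene');cv2.imwrite('pics/s3.png',cv2.resize(im[120:450,150:510],(648,594)))
E
```

```text
tool_pos: [533.6, 239.6, 305.0]
contact_force: [-0.6, 0.2, 0.8]
[235.5  -9.8 135.1]
```

View pics/s3.png

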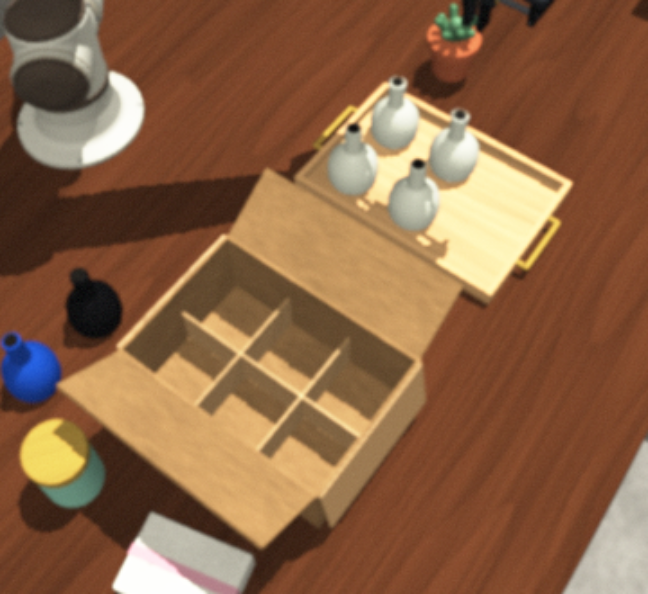

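The picture shows an empty carton, four vases standing in the tray (about 395,120 / 352,165 / 455,150 / 413,200), and both flaps back. The flap a edge runs (268,170)-(460,292) and flap b's runs (60,385)-(262,545).

```bash
python3 - <<'E'
from h import *
cs=imaging.get_calibration('scene')
for s,L in((1,[(268,170),(460,292)]),(-1,[(60,385),(262,545)])):
    px=np.array(L)/1.8+[150,120]
    for th in np.arange(2.2,3.0,.1): print(s,th.round(1),np.abs(proj(W(C,flap(s,th)[1:3]),cs)-px).mean().round(1))
E
python3 -m inch '[[[0,0,0,60,-3,0,0],[0,0,0,120,-5,0,0],[0,0,0,175,-8,0,0],[0,0,0,220,-10,0,0],[0,0,0,235.5,-10,0,0],[0,0,0,235.5,-10,0,0]]]' |grep -E "pos|contact|width"
```

```text
1 2.2 4.6
1 2.3 4.0
1 2.4 3.3
1 2.5 2.9
1 2.6 2.5
1 2.7 2.1
1 2.8 2.1
1 2.9 2.5
-1 2.2 11.3
-1 2.3 8.0
-1 2.4 4.9
-1 2.5 2.7
-1 2.6 0.9
-1 2.7 2.5
-1 2.8 4.3
-1 2.9 5.7
tool_pos: [535.5, 2.8, 299.8]
contact_force: [0.6, -0.0, -0.7]
grip_width: 0.1
```

```bash
python3 -m inch '[[[0,0,0,0,0,50,0],[0,0,0,0,0,100,0],[0,0,0,0,0,147,0],[0,0,0,0,0,147,0],[0,0,0,0,0,147,0]]]' |grep -E "pos|contact|width"
python3 - <<'E'
from h import *
print([to([*W(C,[[0,y,0]])[0][:2],z]) for y,z in ((206,155),(110,170),(70,170),(45,145))])
E
```

```text
tool_pos: [537.4, 4.4, 155.6]
contact_force: [0.5, 0.6, 1.2]
grip_width: 0.3
[array([-0. , -0.3,  0.6]), array([ 96. ,   0. , -14.4]), array([136. ,   0.2, -14.4]), array([161. ,   0.4,  10.6])]
```

```bash
python3 -m inch '[[[0,0,0,16,0,0,0],[0,0,0,36,0,-4,0],[0,0,0,56,0,-8,0],[0,0,0,76,0,-12,0],[0,0,0,96,0,-15,0],[0,0,0,116,0,-15,0],[0,0,0,136,0,-15,0],[0,0,0,136,0,-15,0]]]' |grep -E "pos|contact|width"
python3 -m inch '[[[0,0,0,10,0,8,0],[0,0,0,20,0,16,0],[0,0,0,30,0,24,0],[0,0,0,35,0,28,0],[0,0,0,35,0,28,0]]]' |grep -E "pos|contact|width"
```

```text
tool_pos: [532.5, -134.1, 170.7]
contact_force: [-0.1, -0.1, 0.6]
grip_width: 0.6
tool_pos: [531.1, -168.0, 140.7]
contact_force: [-0.1, -0.1, -0.2]
grip_width: 0.6
```

```bash
python3 -m inch '[[[0,0,0,0,0,1,0],[0,0,0,0,0,2,0],[0,0,0,0,0,2,0],[0,0,0,0,0,2,0]]]' |grep -E "pos|contact|width"
python3 - <<'E'
from h import *
im=imaging.get_image('scene');cv2.imwrite('pics/s4.png',cv2.resize(im[160:440,150:450],(600,560)))
E
```

```text
tool_pos: [531.2, -167.9, 140.4]
contact_force: [-1.3, 0.1, 6.6]
grip_width: 0.4
```

View pics/s4.png

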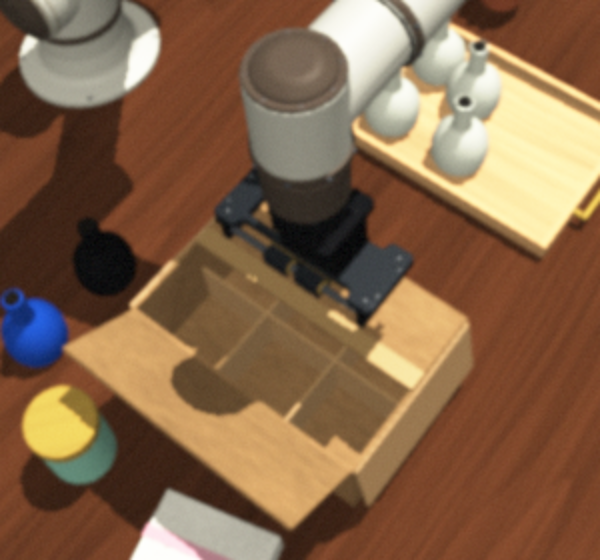

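Flap a lies flat at its stop (6.6 N), and all four vases still stand. Now flap b.

```bash
python3 -m inch '[[[0,0,0,0,0,-30,0],[0,0,0,0,0,-80,0],[0,0,0,20,0,-110,0],[0,0,0,75,0,-120,0],[0,0,0,130,0,-120,0],[0,0,0,185,0,-120,0],[0,0,0,235,0,-120,0],[0,0,0,240,0,-120,0]]]' |grep -E "pos|contact|width"
python3 - <<'E'
from h import *
print([to([*W(C,[[0,-y,0]])[0][:2],z]) for y,z in ((206,155),)])
E
```

```text
tool_pos: [523.5, -410.2, 257.4]
contact_force: [-0.2, 0.3, 0.2]
grip_width: 0.3
[array([ -2.8,  -1.9, 102.4])]
```

```bash
python3 -m inch '[[[0,0,0,-1,-2,40,0],[0,0,0,-1,-2,80,0],[0,0,0,-1,-2,102,0],[0,0,0,-1,-2,102,0]]]' |grep -E "pos|contact"
python3 -m inch '[[[0,0,0,-16,0,0,0],[0,0,0,-36,0,-4,0],[0,0,0,-56,0,-8,0],[0,0,0,-76,0,-12,0],[0,0,0,-96,0,-15,0],[0,0,0,-116,0,-15,0],[0,0,0,-138,0,-15,0],[0,0,0,-138,0,-15,0]]]' |grep -E "pos|contact|width"
python3 -m inch '[[[0,0,0,-10,0,8,0],[0,0,0,-20,0,16,0],[0,0,0,-30,0,24,0],[0,0,0,-35,0,28,0],[0,0,0,-35,0,28,0]]]' |grep -E "pos|contact|width"
python3 -m inch '[[[0,0,0,0,0,1,0],[0,0,0,0,0,2,0],[0,0,0,0,0,2,0],[0,0,0,0,0,2,0]]]' |grep -E "pos|contact|width"
```

```text
tool_pos: [525.5, -405.0, 154.8]
contact_force: [-0.4, -0.3, 1.0]
tool_pos: [530.3, -266.1, 171.6]
contact_force: [0.1, -1.0, 0.3]
grip_width: 0.6
tool_pos: [531.0, -233.1, 143.5]
contact_force: [0.3, 0.2, -0.2]
grip_width: 0.1
tool_pos: [531.3, -233.7, 142.1]
contact_force: [-0.0, 0.7, 0.5]
grip_width: 0.4
```

```bash
python3 -m inch '[[[0,0,0,0,0,1,0],[0,0,0,0,0,2,0],[0,0,0,0,0,2,0],[0,0,0,0,0,2,0]]]' |grep -E "pos|contact|width"
python3 -m inch '[[[0,0,0,0,0,0.5,0],[0,0,0,0,0,0.5,0]]]' |grep -E "pos|contact|width"
```

```text
tool_pos: [531.3, -233.7, 140.4]
contact_force: [-2.4, 0.6, 4.4]
grip_width: 0.1
tool_pos: [531.3, -233.7, 140.4]
contact_force: [-2.8, 1.4, 6.5]
grip_width: 0.7
```

Flap b is flat. I'll retreat clear and check.

```bash
python3 -m inch '[[[0,0,0,0,0,-30,0],[0,0,0,0,0,-90,0],[0,0,0,60,0,-140,0],[0,0,0,120,50,-160,0],[0,0,0,180,100,-160,0],[0,0,0,240,100,-160,0],[0,0,0,300,100,-160,0],[0,0,0,300,100,-160,0]]]' |grep -E "pos|contact|time"
python3 - <<'E'
from h import *
a=imaging.get_image('scene')[110:450,140:510];b=imaging.get_image('top')[110:380,110:510]
a=cv2.resize(a,(392,360));b=cv2.resize(b,(400,270));b=cv2.copyMakeBorder(b,0,90,0,0,0);cv2.imwrite('pics/fin.png',np.hstack([a,b]))
trayvases()
E
```

```text
time: 43.5
tool_pos: [421.8, -533.4, 298.1]
contact_force: [0.7, 1.0, -0.5]
top 0.92 [420. 234.] [202.6, 251.3, 28.8, 31.7]
top 0.88 [494. 213.] [213.9, 222.4, 23.1, 29.4]
top 0.69 [522. 128.] [245.8, 209.0, 26.9, 32.6]
scene 0.94 [532. 125.] [363.5, 208.1, 31.1, 40.2]
scene 0.89 [436. 233.] [355.5, 165.0, 27.6, 38.5]
scene 0.85 [505. 212.] [375.7, 179.9, 23.9, 42.0]
```

View pics/fin.png

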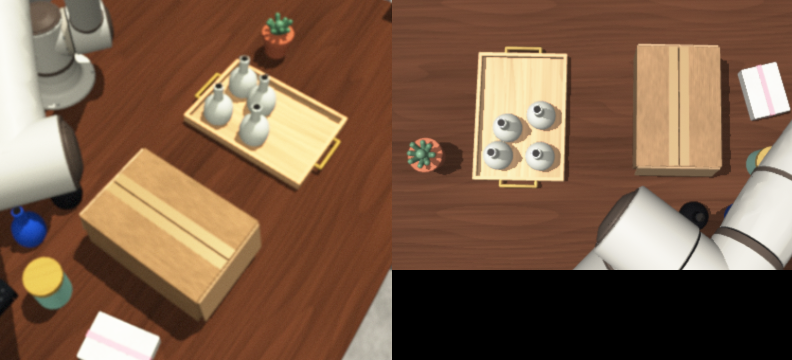

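The lids are flat, but the vase from slot (533,239) was knocked close to its neighbour (right view, 508,127). I'll regrasp it and move it to a free spot.

```bash
python3 -m inch '[[[0,0,0,-60,-10,0,42],[0,0,0,-120,-20,0,42],[0,0,0,-180,-30,0,42],[0,0,0,-240,-40,0,42],[0,0,0,-300,-50,0,42],[0,0,0,-360,-60,0,42],[0,0,0,-420,-60,0,42],[0,0,0,-420,-60,0,42]]]' |grep -E "pos|time"
python3 -m inch '[[[0,0,0,-60,0,0,42],[0,0,0,-120,0,0,42],[0,0,0,-180,0,0,42],[0,0,0,-240,0,0,42],[0,0,0,-300,0,0,42],[0,0,0,-300,0,0,42],[0,0,0,-300,0,0,42]]]' |grep -E "pos|time"
python3 - <<'E'
from h import *
see([502,213],120);print(to([502,213,210]))
E
```

```text
time: 44.8
tool_pos: [494.4, -108.1, 300.4]
time: 45.68
tool_pos: [502.7, 187.1, 299.6]
pred 320 246 blob [325.9 251.9] [30, 31, 21, 19, 311] P [497.8 218.4]
shift to pred [-26.5   1.6 205.2] [502.8 186.5 299.7]
[-26.5   1.6  89.7]
```

```bash
python3 -m inch '[[[0,0,0,-32,6,40,42],[0,0,0,-32,6,90,42],[0,0,0,-32,6,90,42],[0,0,0,-32,6,90,42]]]' |grep -E "pos|time"
python3 - <<'E'
from h import *
see([497.8,218.4],120);print(to([497.8,218.4,98]))
E
```

```text
time: 46.22
tool_pos: [499.4, 219.0, 211.8]
pred 322 243 blob [321.8 244.8] [20, 22, 29, 29, 659] P [497.7 219.5]
shift to pred [  1.3   2.2 117.8] [499.5 219.4 212.3]
[  1.3   2.2 114.3]
```

View pics/see.png

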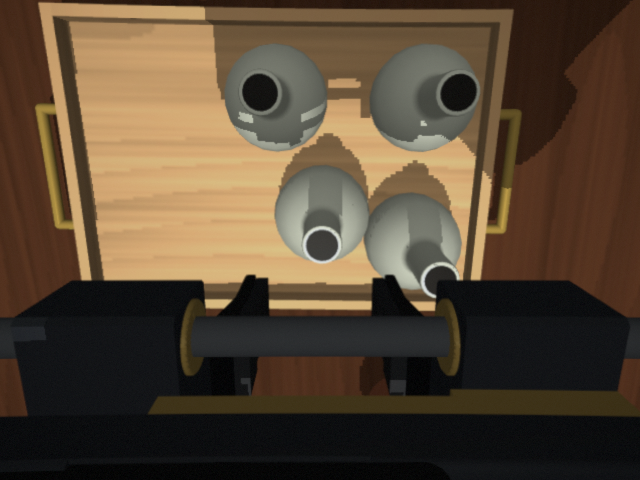

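The mouth of the knocked vase is at (322,244), nearly touching its neighbour (body at about 412,240). Grasping it now.

```bash
python3 -m inch '[[[0,0,0,0.5,2,40,42],[0,0,0,0.5,2,80,42],[0,0,0,0.5,2,105,42],[0,0,0,0.5,2,114,42],[0,0,0,0.5,2,114,42],[0,0,0,0.5,2,114,12],[0,0,0,0.5,2,114,12],[0,0,0,0.5,2,114,12]]]'|grep -vE "rot"
python3 -m inch '[[[0,0,0,0,0,0,12],[0,0,0,0,0,0,12],[0,0,0,0,0,-15,12],[0,0,0,0,0,-40,12],[0,0,0,0,0,-70,12],[0,0,0,0,0,-100,12],[0,0,0,0,0,-130,12],[0,0,0,0,0,-130,12]]]'|grep -vE "rot"
python3 - <<'E'
from h import *
print(to([*SL[4][:2],228]))
E
```

```text
time: 47.28
tool_pos: [497.2, 219.7, 96.7]
contact_force: [2.5, -0.7, 1.9]
grip_width: 23.4
gripper_force: 30.0
time: 48.28
tool_pos: [495.9, 219.4, 227.5]
contact_force: [-0.2, -0.7, -2.5]
grip_width: 23.5
gripper_force: 30.0
[ -19.1 -141.5   -0.2]
```

```bash
python3 -m inch '[[[0,0,0,-4,-25,0,12],[0,0,0,-11,-75,0,12],[0,0,0,-17,-120,0,12],[0,0,0,-19,-141,0,12],[0,0,0,-19,-141,40,12],[0,0,0,-19,-141,85,12],[0,0,0,-19,-141,115,12],[0,0,0,-19,-141,126,12]]]'|grep -E "pos|contact"
python3 -m inch '[[[0,0,0,0,0,1,12],[0,0,0,0,0,2,12],[0,0,0,0,0,3,12],[0,0,0,0,0,4,12],[0,0,0,0,0,4.5,12],[0,0,0,0,0,4.5,12]]]'|grep -E "pos|contact"
```

```text
tool_pos: [634.0, 232.0, 96.6]
contact_force: [-12.3, -1.8, 23.8]
tool_pos: [637.9, 234.2, 96.5]
contact_force: [-0.6, -0.8, 4.3]
```

```bash
python3 -m inch '[[[0,0,0,0,0,0,42],[0,0,0,0,0,0,42],[0,0,0,0,0,0,42],[0,0,0,0,0,-30,42],[0,0,0,0,0,-85,42],[0,0,0,0,0,-140,42],[0,0,0,0,0,-190,42],[0,0,0,0,0,-205,42]]]'|grep -E "pos|contact"
python3 -m inch '[[[0,0,0,60,20,0,42],[0,0,0,120,40,0,42],[0,0,0,180,60,0,42],[0,0,0,240,80,0,42],[0,0,0,300,100,0,42],[0,0,0,360,120,0,42],[0,0,0,420,140,0,42],[0,0,0,480,140,0,42]]]'|grep -E "pos|contact"
python3 - <<'E'
from h import *
trayvases()
a=cv2.imread('pics/scene_t.png')[110:450,140:510];b=cv2.imread('pics/top_t.png')[110:380,110:510]
a=cv2.resize(a,(392,360));b=cv2.resize(b,(400,270));b=cv2.copyMakeBorder(b,0,90,0,0,0);cv2.imwrite('pics/fin2.png',np.hstack([a,b]))
E
```

```text
tool_pos: [638.6, 234.5, 304.7]
contact_force: [0.1, 0.0, -0.6]
tool_pos: [482.5, -240.7, 299.7]
contact_force: [1.3, 0.6, 0.4]
top 0.97 [420. 233.] [202.1, 252.4, 30.0, 29.6]
top 0.91 [625. 226.] [207.4, 171.7, 26.3, 28.8]
top 0.79 [524. 128.] [246.1, 210.7, 26.7, 27.6]
top 0.64 [420. 136.] [240.9, 253.5, 31.3, 25.6]
scene 0.9 [530. 132.] [365.3, 206.2, 29.0, 39.8]
scene 0.7 [429. 230.] [351.7, 165.3, 29.7, 37.3]
scene 0.65 [641. 233.] [425.9, 196.7, 25.4, 45.1]
scene 0.62 [433. 135.] [334.9, 188.2, 26.1, 39.3]
```

View pics/fin2.png

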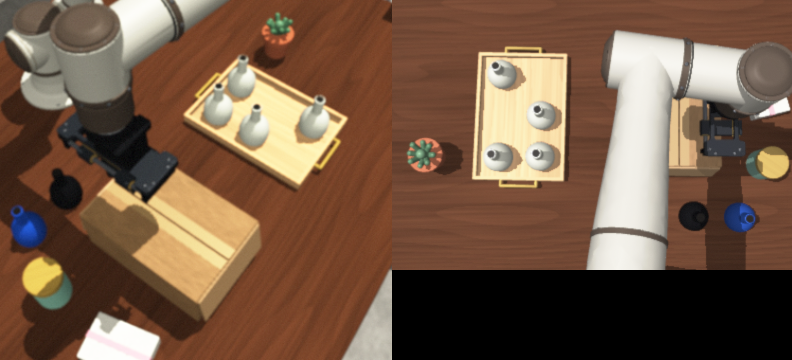

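All four vases stand well apart in the tray, both flaps are flat, and the arm is clear at z 300. Handing in.

```bash
python3 -c "
from plant import robot
print(robot.hand_in())"
```

```text
the job is handed in; nothing more can be done
None
```

I handed the job in: all four vases found in the carton stand apart in the tray, both flaps are folded flat, and I left the succulent, card box and tin alone; one vase was knocked against its neighbour after the flaps were shut and I moved it clear, and the grip was 30 N, above the advised 20 to 25 N but under the 40 N limit.

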